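# Bring the open bay of the lamp frame round to the front

### The arm

A 7-joint arm with a two-finger parallel gripper is mounted at the origin on the work surface. World frame = base frame: x ahead of the robot, y to its left, z up, the work surface at z = 0. Lengths are in m, angles in rad, forces in N, time in s.
With the tool pointing down it reaches from about 0.425 to 0.875 m from the base axis. Payload 4.7 kg.
Tool frame: the origin (TCP) lies at the very end of the fingers, on their centre line; the grasp point (between the pads) lies 19 mm behind it; z points along the fingers, y is the line along which they close (so a half turn about z gives the same grasp; the last joint's range is limited). The gripper opens to 87 mm and grips with 3 to 60 N. Pads are 19 mm wide; open, the fingers measure 117 mm over their backs; the gripper's body (75 mm by 190 mm) begins 51 mm behind the grasp point.
Start: joints at [-1.11, 0.321, -0.07, 1.45, 0.023, 1.371, -0.057], TCP at [0.281, 0.586, 0.185] pointing down, gripper open.
Joint ranges: [-2.86, 2.86], [-0.3, 2.09], [-1.38, 1.24], [0.06, 2.45], [-1.56, 4.7], [0.09, 2.05], [-2.69, 2.69]. Speed limits (rad/s): [2.57, 2.57, 3.14, 3.14, 3.14, 3.14, 3.14].

### API

Orientations are given as a rotation vector (axis times angle).
In Python, from bench import ctrl, get_image, job gives the robot as it stands.
- The arm moves only by the shell command python3 -m crank 'ROWS' [FORCE]. ROWS is JSON, a list that holds one entry, the list of rows, each a list of 5 numbers: the shift along the tool's x, y, z in mm, then the turn about the tool's z in rad, then the closure, from -1 (fully open) to 1 (shut), so that 0 is half open. A call has 1 to 10 rows; each row shifts and turns the commanded pose from where the row before left it, along the tool's axes as they then stand; what a row does not reach is not made up. A row lasts 1/12 s, in which the tool goes at most 41.7 mm and 7.16 degrees, less where a joint would pass 70% of its speed; a pose out of reach is approached as far as the arm can. A call with a gripper value outside its range is refused whole. The fingers move at their own pace and stop on an object; FORCE is the grip in N (left out, the last holds). Time passes only in rows, so rows that do not move let the fingers close. It gives the time, the measured TCP pose, the force, the opening and the grip force at its end, in the units of the state.
- ctrl.get_state(): the state, without advancing time (a new reading comes with each control period).
- get_image(name): name is "side" or "top" or "wrist"; returns a dict with "pixels" (480x640x3 uint8, red, green, blue), "fx", "fy", "cx", "cy" (pixels), "k1" (the pictures are not rectified: a ray, as slopes to the right and down, at radius r is drawn at 1 + k1 r^2 times it, then the intrinsics apply), "T" (4x4, takes a point from camera to world coordinates); the wrist camera has in their place "T_tool_cam" (4x4, takes a point from camera to tool coordinates, whose origin is the TCP and whose axes are the flange's). Camera axes: x right, y down, z forward; pixel columns grow to the right and rows downward; lengths in m; the calibration is good to about 2 mm. A picture is of the moment at which its call begins: read the wrist's pose just before it. There is no depth.
- job.close_job(): hands the job in; it is judged then, once.
The state is a dict: "time": time; "joint_positions": joint angles; "qd": joint speeds; "joint_torque": joint torques, N m; "position": TCP position; "tool_rot": TCP orientation; "ft_force": force on the tool from outside, world axes, zero at the start; "torque": the same for the moment, N m; "grip_width": opening from 0.0 (shut) to 1.0 (fully open); "grip_force": force on a finger pad.
Only numpy, scipy, OpenCV 4.12 (cv2) and the standard library are available. Lean on these libraries where they do the work, as an engineer would, in place of code of your own. Each camera call takes 0.05 s, during which the arm holds its last target. There are 200 camera calls.

### The job

The last glass panel goes into the lamp frame next: with a fingertip on the rim of the turntable, push the wheel gently round until the one open bay of the lamp frame faces squarely to the front of the bench, straight out over the long edge on the robot's side. The frame is only tacked together and just stands loose on the wheel, so do not touch, lift or shift it, leave everything else on the bench where it is, and finish clear of everything with the wheel at rest.

Things in the scene. Friction and masses are not known exactly. Their poses are not given: they have to be found in the camera images.
- turntable: Fixed foot of the turntable: dark steel disc 190 mm across, 9 mm high at its edge, with a bearing post 60 mm across; it does not move. Origin: on the turning axis, at bench level. Its axes are always parallel to the robot base's axes, so its -x is the front: square to the bench's front edge, wherever the turntable stands, and not aimed at the robot's base.
- wheel_centre (a point): Point on the turning axis level with the wheel's upper wooden face, 64 mm above the bench. The wheel is plywood, 310 mm across and 18 mm thick (underside 46 mm above the bench, nothing beneath its outer 60 mm, so a fingertip may reach down past the rim). A black rubber mat 256 mm across on it rises to 66 mm above the bench.
- wheel (a joint): Angle of the wheel, rad, unlimited, growing counter-clockwise from above; light drag (0.9 N at the rim), no spring, stops almost at once when let go. Its rim has 8 thumb notches, open above and below: 43 mm wide at the mouth, 30 mm at the floor, 18 mm deep (floor 137 mm, rim 155 mm from the axis), centred at joint value + k x 45 degrees counter-clockwise from +x; 78 mm of rim between them.
- lamp_frame: Six-sided cone-shaped lamp shade of grey lead bars, 0.6 kg, standing loose on the mat, about central, turning with the wheel: 200 mm across the bottom corners, 70 mm across the top, 80 mm high (top 146 mm above the bench). Five sides hold cream glass, one is open. Origin: on its axis at its underside. Its x axis points level out through the open bay, z up; at any angle to the notches.
- open_bay (a point): Middle of the bottom bar of the open bay, 87 mm from the lamp frame's axis along its x axis and 4 mm above its underside. Seen from above, this is the direction that has to point to the front.
- plier: Steel grozing plier lying loose on the bench beyond the wheel's left (+y) side, jaws towards its +x: it reaches from 100 mm behind its origin to 65 mm ahead of it along its x, 61 mm wide, 15 mm high; origin on the bench. Not to be moved.
- shard_tray: Green plastic tray of glass shards, 160 mm (its x) by 110 mm by 28 mm high, loose on the bench by the wheel's right (-y) side; origin at the centre of its underside. Not to be moved.
- foil_roll: Roll of copper foil lying flat, 68 mm across, 13 mm high, loose on the bench to the front right of the wheel; origin at the centre of its underside. Not to be moved.
- flux_brush: Small flux brush lying on the bench to the front left of the wheel, 160 mm long (along its x), 13 mm wide, 10 mm high; origin at its middle, on the bench. Not to be moved.
- tile: White ceramic tile, 200 by 200 by 8 mm, loose on the bench far to the left; origin at the centre of its underside. The lamp's last glass panel lies on it. Not to be moved.
- glass_panel: The last glass panel, a came-edged trapezium 94 mm long (along its x), 100 mm and 37 mm wide at its ends, 6 mm thick, lying on the tile; origin at the centre of its underside. Not to be moved.
- black_case: Black plastic container with a sliding door, door partly open, 120 mm (its x; the open door overhangs 36 mm at its -x end) by 160 mm by 58 mm high, loose on the bench far to the right; origin at the centre of its underside. Not to be moved.
Not all that is in view belongs to the job. Leave any blue or yellow look-alike of the lamp_frame alone.

How it is judged:
On the way:
1. a finger pushes on the turntable's wheel (contact force between the fingers and turntable above 0.1 N), for 0.01 s.
At the end, for the whole second after the job is handed in: The open bay faces the front (-x) to within 0.13 rad (7.5 degrees), the lamp frame stands upright on the wheel within 15 mm of its axis, and wheel and frame are at rest (angle between the x axis of lamp_frame and the x axis of turntable, either way round below 0.13 rad and x of open_bay in the frame of turntable below -0.06 m and horizontal distance between lamp_frame and turntable below 0.015 m and height (world z) of lamp_frame between 0.062 and 0.07 m and angle between lamp_frame's own z axis and vertical below 0.05 rad and velocity of joint wheel between -0.03 and 0.03 rad/s and angular speed of lamp_frame below 0.05 rad/s); the robot touches nothing.
It fails at once if the robot touches the lamp frame (contact force between any of the fingers, the arm and lamp_frame above 0.5 N).
It fails at once if the lamp frame is lifted or tipped (height (world z) of lamp_frame above 0.074 m or angle between lamp_frame's own z axis and vertical above 0.1 rad).
It fails at once if the lamp frame is shifted off the middle of the wheel (horizontal distance between lamp_frame and turntable above 0.015 m).
It fails at once if the wheel is spun hard (over 3 rad/s) (velocity of joint wheel above 3 rad/s or velocity of joint wheel below -3 rad/s).
It fails at once if something else on the bench is moved by more than 15 mm or lifted (distance of any of plier, shard_tray, foil_roll, flux_brush, tile, glass_panel, black_case from where it was at the start of the episode above 0.015 m).
It also fails if it takes over 58 s, if anything falls off the work surface, if the arm or the gripper's body presses on something with over 40 N, if the wrist force passes 120 N, or if a joint passes its speed limit or range.

## Working session

There is one attempt and no reset: what is moved stays moved. The work goes in short steps, Python scripts to look and compute and a shell command to move; the robot and the scene stay as the last step left them, time stands still between calls to the robot, and variables do not carry over. Pictures are saved under pics/ and viewed, at most 10 in all, crops included, and the job is handed in when it is done.

```bash
mkdir -p pics; cat > h.py <<'E'
import numpy as np, cv2
from bench import ctrl, get_image, job
def ray(im,u,v):
    K=np.array([[im['fx'],0,im['cx']],[0,im['fy'],im['cy']],[0,0,1.]])
    p=np.array([(u-im['cx'])/im['fx'],(v-im['cy'])/im['fy']]); q=p.copy()
    for _ in range(20): q=p/(1+im['k1']*(q@q))
    T=im['T']; return T[:3,3],T[:3,:3]@np.array([q[0],q[1],1])
def onz(im,u,v,z):
    o,d=ray(im,u,v); return o+d*(z-o[2])/d[2]
def proj(im,P):
    T=im['T']; c=T[:3,:3].T@(np.array(P)-T[:3,3]); q=c[:2]/c[2]; q=q*(1+im['k1']*(q@q))
    return np.array([im['fx']*q[0]+im['cx'],im['fy']*q[1]+im['cy']])
def save(im,n): cv2.imwrite('pics/'+n,im['pixels'][:,:,::-1])
E
python3 - <<'E'
from h import *
import pickle
for n in ('top','side'):
    im=get_image(n); save(im,n+'0.png'); pickle.dump(im,open(n+'.pkl','wb')); print(n,im['T'].round(3).tolist(),im['fx'],im['k1'])
s=ctrl.get_state(); print({k:np.round(v,3).tolist() for k,v in s.items()})
E
```

```text
top [[-0.006, -0.993, 0.116, 0.297], [-1.0, 0.007, 0.001, 0.01], [-0.002, -0.116, -0.993, 1.329], [0.0, 0.0, 0.0, 1.0]] 497.6459661022051 -0.0515981361596718
side [[0.943, -0.185, 0.276, -0.049], [-0.332, -0.583, 0.742, -1.383], [0.024, -0.791, -0.611, 1.228], [0.0, 0.0, 0.0, 1.0]] 551.917325422961 -0.021873545514732747
{'time': 0.1, 'joint_positions': [-1.11, 0.322, -0.07, 1.452, 0.023, 1.371, -0.057], 'qd': [-0.001, -0.0, 0.0, -0.001, 0.001, -0.001, -0.0], 'joint_torque': [-0.0, -49.257, -0.406, -31.34, -0.064, 0.039, 0.0], 'position': [0.281, 0.586, 0.184], 'tool_rot': [-0.696, -3.063, 0.003], 'ft_force': [0.129, 0.811, -1.079], 'torque': [-0.007, -0.009, 0.013], 'grip_force': 0.0, 'grip_width': 1.0}
```

View pics/top0.png

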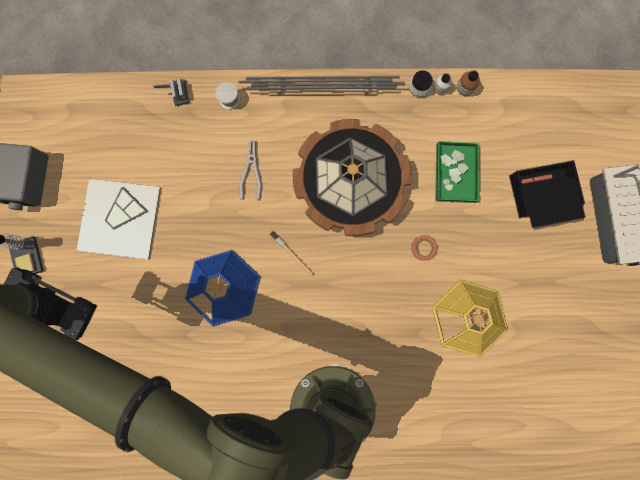

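View pics/side0.png

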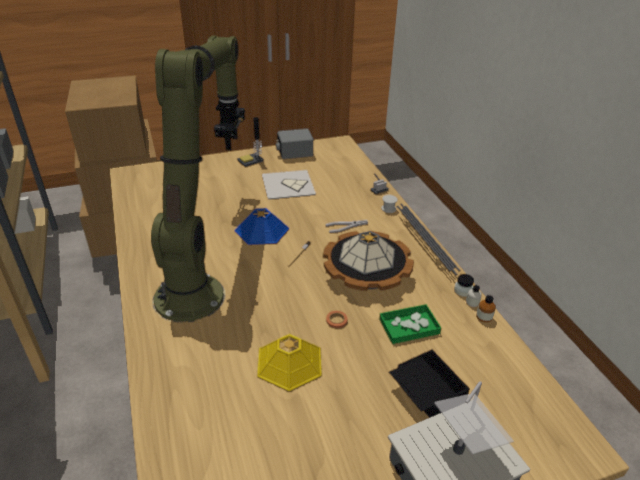

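The top view shows the wheel at (352,177) with the grey/cream lamp frame on it. The blue frame (222,288) and the yellow frame (470,318) are the look-alikes. The open bay seems to be the dark sector near (337,153), so I'll check that in a close crop.

```bash
python3 - <<'E'
from h import *
import pickle
im=pickle.load(open('top.pkl','rb')); p=im['pixels']
c=p[110:245,285:420]; cv2.imwrite('pics/crop.png',cv2.resize(c,None,fx=4.4,fy=4.4,interpolation=cv2.INTER_CUBIC)[:,:,::-1])
# wheel rim: wood reddish-brown mask
h=cv2.cvtColor(p,cv2.COLOR_RGB2HSV); r,g,b=[p[...,i].astype(int) for i in range(3)]
print(p[130,330],p[177,300],p[225,352],p[250,352])
# black mat: dark pixels
m=((p.max(2)<60)).astype(np.uint8); m[:,:285]=0;m[:,420:]=0;m[:110]=0;m[245:]=0
cs,_=cv2.findContours(m,0,2); k=max(cs,key=cv2.contourArea); e=cv2.fitEllipse(cv2.convexHull(k)); print('mat',e,onz(im,*e[0],.066))
hull=cv2.convexHull(k)[:,0]; P=np.array([onz(im,*q,.066)[:2] for q in hull]); print(cv2.minEnclosingCircle(P.astype(np.float32)))
E
```

```text
[144 101  70] [139  93  62] [142  97  64] [188 150 105]
mat ((351.8121032714844, 176.07276916503906), (95.106201171875, 97.28584289550781), 97.99907684326172) [ 0.60329808 -0.05634122  0.066     ]
((0.6050983667373657, -0.056332919746637344), 0.12696045637130737)
```

View pics/crop.png

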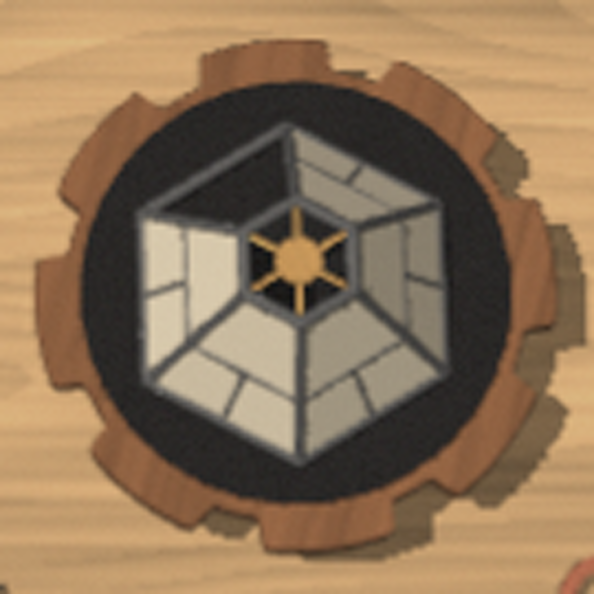

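Crop: the open bay is the dark sector at about crop (215,180), pointing up-left (+x, +y). The other five sides are glazed. Next I'll measure the axis, bay bearing and notch phase.

```bash
python3 - <<'E'
from h import *
import pickle
im=pickle.load(open('top.pkl','rb')); p=im['pixels']
m=((p.max(2)<60)).astype(np.uint8); m[:,:285]=0;m[:,420:]=0;m[:110]=0;m[245:]=0
cs,_=cv2.findContours(m,0,2); k=max(cs,key=cv2.contourArea)[:,0]; hull=cv2.convexHull(k)[:,0]
P=np.array([onz(im,*q,.066)[:2] for q in hull])
A=np.c_[2*P,np.ones(len(P))]; s=np.linalg.lstsq(A,(P**2).sum(1),rcond=None)[0]; c=s[:2]; print('mat',c,np.sqrt(s[2]+c@c))
f=lambda x,y:onz(im,285+x/4.4-.4,110+y/4.4-.4,.070)[:2]
C=np.array([f(*q) for q in [(290,125),(140,212),(148,382),(300,463),(447,373),(440,203)]])
print('frame ctr',C.mean(0),np.linalg.norm(C-C.mean(0),axis=1))
fc=C.mean(0); a=np.degrees(np.arctan2(*(C-fc)[:,::-1].T)); print(a)
print('bay',np.mean((a-np.array([-30,30,90,150,210,270])+180)%360-180))
ph=np.radians(np.arange(0,360,.5))
for r in (.143,.147,.150):
    v=np.array([p[tuple(np.round(proj(im,[c[0]+r*np.cos(t),c[1]+r*np.sin(t),.064])[::-1]).astype(int))] for t in ph]).astype(int)
    wood=((v[:,0]-v[:,2]>50)&(v[:,0]<165)&(v[:,1]/v[:,0]<.74)); z=(~wood*np.exp(8j*ph)).sum()
    print(r,wood.mean(),'notch phase deg',np.degrees(np.angle(z))/8, 'edges',(np.degrees(ph)[np.where(np.diff(wood.astype(int)))[0]]).tolist())
E
```

```text
mat [ 0.60495817 -0.0564251 ] 0.12623561242996437
frame ctr [ 0.6025897  -0.05524731] [0.10151911 0.10283293 0.10124392 0.10172225 0.10138615 0.10196106]
[   0.66345556   61.56208343  121.69317179 -178.83435296 -118.86555438
  -58.44724278]
bay 31.295260112463197
0.143 0.7083333333333334 notch phase deg -15.563813778993602 edges [22.0, 35.5, 68.5, 81.5, 112.0, 126.0, 157.5, 170.5, 203.0, 215.0, 248.0, 261.0, 292.5, 305.50000000000006, 337.5, 351.0]
0.147 0.6833333333333333 notch phase deg -15.560359180224308 edges [21.5, 37.0, 67.5, 82.0, 112.5, 126.5, 157.0, 170.5, 202.5, 216.0, 247.0, 261.5, 292.0, 306.0, 336.5, 351.0]
0.15 0.6666666666666666 notch phase deg -15.561091813456697 edges [21.0, 37.0, 67.0, 82.0, 112.0, 127.00000000000001, 156.5, 171.0, 202.0, 216.0, 247.0, 261.5, 291.5, 307.0, 336.5, 352.0]
```

```bash
cat >> h.py <<'E'
from scipy.spatial.transform import Rotation as Ro
AX=np.array([0.6047,-0.0562])
def togo(phi,r=.143,z=None):
    s=ctrl.get_state(); R=Ro.from_rotvec(s['tool_rot']).as_matrix(); p=np.array(s['position'])
    t=np.radians(phi); g=np.array([*(AX+r*np.array([np.cos(t),np.sin(t)])),p[2] if z is None else z])
    az=np.degrees(np.arctan2(R[1,0],R[0,0])); d=p[:2]-AX
    print('t',round(s['time'],2),'pos',p.round(4),'tilt',R[:,2].round(3),'xaz',az.round(2),'| r,phi',np.hypot(*d).round(4),np.degrees(np.arctan2(d[1],d[0])).round(2),'F',np.round(s['ft_force'],1))
    print('shift mm',(R.T@(g-p)*1e3).round(1),'turn',round(np.radians((az-phi+180)%360-180),3),'grip',s['grip_width'],'q7',round(s['joint_positions'][6],2))
E
python3 -m crank '[[[0,0,0,0.12,-1],[0,0,0,0.12,-1],[0,0,0,0.12,-1],[0,0,0,0.12,-1],[0,0,0,0.12,-1],[0,0,0,0.12,-1],[0,0,0,0.12,-1],[0,0,0,0.12,-1],[0,0,0,0.12,-1],[0,0,0,0.12,-1]]]'
python3 -m crank '[[[0,0,0,0.12,-1],[0,0,0,0.12,-1],[0,0,0,0.12,-1],[0,0,0,0.12,-1],[0,0,0,0.11,-1],[0,0,0,0,-1],[0,0,0,0,-1]]]'
python3 -c "from h import *; togo(51.9)"
```

```text
time: 0.93
position: [0.2807, 0.5859, 0.1844]
tool_rot: [2.31, 2.128, -0.001]
ft_force: [-0.7, -0.0, 0.1]
grip_width: 0.999
grip_force: 0.0
time: 1.52
position: [0.2807, 0.586, 0.1846]
tool_rot: [2.823, 1.377, -0.001]
ft_force: [-0.7, 0.3, 0.6]
grip_width: 0.997
grip_force: 0.0
t 1.52 pos [0.2807 0.586  0.1846] tilt [-0.    -0.001 -1.   ] xaz 52.02 | r,phi 0.7193 116.77 F [-0.7  0.3  0.6]
shift mm [-1.638e+02  6.509e+02  3.000e-01] turn 0.002 grip 0.9973847493717283 q7 -1.79
```

```bash
python3 -m crank '[[[-3,12,0,0,-1],[-6.3,25,0,0,-1],[-6.3,25,0,0,-1],[-6.3,25,0,0,-1],[-6.3,25,0,0,-1],[-6.3,25,0,0,-1],[-6.3,25,0,0,-1],[-6.3,25,0,0,-1],[-6.3,25,0,0,-1],[-6.3,25,0,0,-1]]]'
python3 -m crank '[[[-6.3,25,0,0,-1],[-6.3,25,0,0,-1],[-6.3,25,0,0,-1],[-6.3,25,0,0,-1],[-6.3,25,0,0,-1],[-6.3,25,0,0,-1],[-6.3,25,0,0,-1],[-6.3,25,0,0,-1],[-6.3,25,0,0,-1],[-6.3,25,0,0,-1]]]'
python3 -m crank '[[[-6.3,25,0,0,-1],[-6.3,25,0,0,-1],[-6.3,25,0,0,-1],[-6.3,25,0,0,-1],[-6.3,25,0,0,-1],[-3,12,0,0,-1],[0,0,0,0,-1],[0,0,0,0,-1],[0,0,0,0,-1]]]'
python3 - <<'E'
from h import *
togo(51.9)
s=ctrl.get_state(); im=get_image('wrist'); R=np.eye(4); R[:3,:3]=Ro.from_rotvec(s['tool_rot']).as_matrix(); R[:3,3]=s['position']; im['T']=R@im['T_tool_cam']
import pickle; pickle.dump(im,open('w.pkl','wb'))
save(im,'w1.png')
E
```

```text
time: 2.35
position: [0.4314, 0.3906, 0.1852]
tool_rot: [2.824, 1.375, 0.0]
ft_force: [1.0, 1.1, -0.7]
grip_width: 1.001
grip_force: 0.0
time: 3.18
position: [0.5886, 0.1865, 0.1852]
tool_rot: [-2.825, -1.375, -0.0]
ft_force: [0.3, 0.8, -1.5]
grip_width: 1.001
grip_force: 0.0
time: 3.93
position: [0.6736, 0.0789, 0.1849]
tool_rot: [-2.822, -1.376, 0.0]
ft_force: [0.3, 0.6, 0.9]
grip_width: 0.997
grip_force: 0.0
t 3.93 pos [0.6736 0.0789 0.1849] tilt [-0.001  0.002 -1.   ] xaz 51.97 | r,phi 0.1516 62.97 F [0.3 0.6 0.9]
shift mm [-5.9 29.1 -0.1] turn 0.001 grip 0.9967151000135163 q7 -0.68
```

View pics/w1.png

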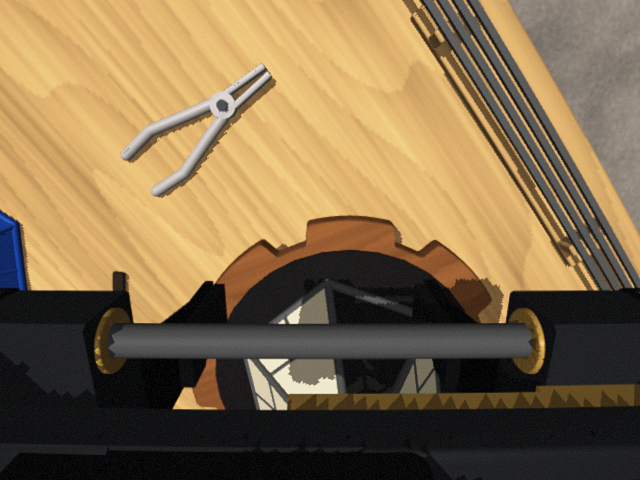

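The wrist view shows the target tooth centred at about (350,232), its outer corners at about (308,221) and (391,221), with notches on either side. I'll cross-check these against the plan.

```bash
python3 - <<'E'
from h import *
import pickle; im=pickle.load(open('w.pkl','rb'))
for u,v in [(308,221),(391,221),(308,242),(401,246),(276,251),(423,251)]:
    d=onz(im,u,v,.064)[:2]-AX; print(u,v,np.hypot(*d).round(4),np.degrees(np.arctan2(d[1],d[0])).round(1))
p=im['pixels'].astype(int); ph=np.radians(np.arange(20,90,.5))
for r in (.141,.145,.149):
    v=np.array([p[tuple(np.round(proj(im,[AX[0]+r*np.cos(t),AX[1]+r*np.sin(t),.064])[::-1]).astype(int))] for t in ph])
    w=(v[:,1]/np.maximum(v[:,0],1)<.7)&(v[:,0]>90); print(r,np.degrees(ph)[np.where(np.diff(w.astype(int)))[0]])
E
```

```text
308 221 0.1579 66.3
391 221 0.1563 40.0
308 242 0.1399 68.3
401 246 0.1372 34.0
276 251 0.1429 80.1
423 251 0.1404 25.8
0.141 [24.  36.5 74.5 75.  78.5 81. ]
0.145 [23.  25.5 26.  37.  68.5 81.5]
0.149 [22.5 25.  25.5 38.  68.  80.  80.5 82.5]
```

Both views agree: the tooth is centred at about 52.3° and its radius matches to 2 mm. Next I move above it and straddle it.

```bash
python3 -m crank '[[[-1,7,0,0,-1],[-1,7,0,0,-1],[-1,7,0,0,-1],[-1,5,0,0,-1],[0,2,0,0,-1],[0,0,0,0,-1],[0,0,0,0,-1],[0,0,0,0,-1]]]'
python3 -c "from h import *; togo(52.3,.144,.046)"
```

```text
time: 4.65
position: [0.6938, 0.057, 0.185]
tool_rot: [-2.825, -1.373, 0.0]
ft_force: [-0.1, 0.6, 0.7]
grip_width: 0.999
grip_force: 0.0
t 4.65 pos [0.6938 0.057  0.185 ] tilt [-0.  0. -1.] xaz 51.86 | r,phi 0.144 51.77 F [-0.1  0.6  0.7]
shift mm [-1.00e-01 -1.30e+00  1.39e+02] turn -0.008 grip 0.9989675563788377 q7 -0.64
```

```bash
python3 -m crank '[[[0,-1.3,0,-0.008,-1],[0,0,20,0,-1],[0,0,20,0,-1],[0,0,20,0,-1],[0,0,20,0,-1],[0,0,12,0,-1],[0,0,8,0,-1],[0,0,0,0,-1],[0,0,0,0,-1],[0,0,0,0,-1]]]'
python3 -c "from h import *; togo(52.3,.144,.046)"
```

```text
time: 5.48
position: [0.694, 0.0574, 0.0866]
tool_rot: [2.819, 1.384, 0.004]
ft_force: [-0.3, -0.2, 0.3]
grip_width: 0.999
grip_force: 0.0
t 5.48 pos [0.694  0.0574 0.0866] tilt [ 0.002  0.    -1.   ] xaz 52.3 | r,phi 0.1445 51.85 F [-0.3 -0.2  0.3]
shift mm [-0.6 -1.2 40.6] turn 0.0 grip 0.9989688070449331 q7 -0.61
```

```bash
python3 -m crank '[[[-0.5,-1.2,7,0,-1],[0,0,7,0,-1],[0,0,7,0,-1],[0,0,7,0,-1],[0,0,6,0,-1],[0,0,5,0,-1],[0,0,2,0,-1],[0,0,0,0,-1],[0,0,0,0,-1]]]'
python3 -c "from h import *; togo(52.3,.144,.046)"
```

```text
time: 6.23
position: [0.6918, 0.0577, 0.0441]
tool_rot: [2.82, 1.384, 0.0]
ft_force: [0.0, 1.1, 0.8]
grip_width: 1.002
grip_force: 0.0
t 6.23 pos [0.6918 0.0577 0.0441] tilt [ 0. -0. -1.] xaz 52.3 | r,phi 0.1434 52.6 F [0.  1.1 0.8]
shift mm [ 0.6  0.8 -1.9] turn -0.0 grip 1.0015395651969148 q7 -0.6
```

```bash
python3 -m crank '[[[0,-1.4,0,-0.01,-1],[0,-2.9,0,-0.02,-1],[-0.1,-4.3,0,-0.03,-1],[-0.12,-5.76,0,-0.04,-1],[-0.12,-5.76,0,-0.04,-1],[-0.12,-5.76,0,-0.04,-1],[-0.12,-5.76,0,-0.04,-1],[-0.1,-4.3,0,-0.03,-1],[0,-2.9,0,-0.02,-1],[0,-1.4,0,-0.01,-1]]]'
python3 -m crank '[[[0,0,0,0,-1],[0,0,0,0,-1]]]'
python3 - <<'E'
from h import *
togo(52.3+16.04)
im=get_image('top'); c=im['pixels'][110:245,285:420]; cv2.imwrite('pics/t2.png',cv2.resize(c,None,fx=4.4,fy=4.4,interpolation=cv2.INTER_CUBIC)[:,:,::-1])
E
```

```text
time: 7.07
position: [0.6565, 0.0781, 0.0443]
tool_rot: [-2.597, -1.767, -0.001]
ft_force: [-0.3, -0.2, 0.6]
grip_width: 1.003
grip_force: 0.0
time: 7.23
position: [0.657, 0.0775, 0.0442]
tool_rot: [2.599, 1.764, 0.001]
ft_force: [0.6, 0.2, -0.2]
grip_width: 0.999
grip_force: 0.0
t 7.23 pos [0.657  0.0775 0.0442] tilt [ 0.  0. -1.] xaz 68.32 | r,phi 0.1436 68.63 F [ 0.6  0.2 -0.2]
shift mm [-0.6  0.7  0. ] turn -0.0 grip 0.9987829338248718 q7 -0.39
```

View pics/t2.png

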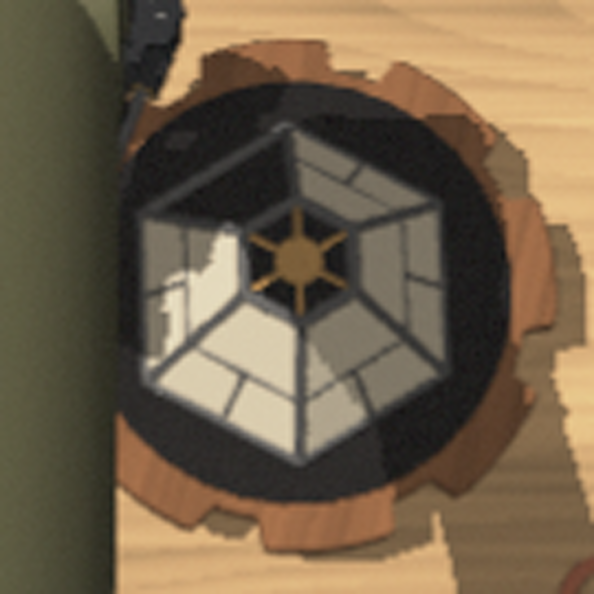

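The crop shows the wheel still at its first angle: the bay is unchanged at (215,180), although the tool swept 16° with no force. I need to see where the fingers really are.

```bash
python3 - <<'E'
from h import *
s=ctrl.get_state(); R=Ro.from_rotvec(s['tool_rot']).as_matrix(); p=np.array(s['position'])
im=get_image('side'); a=[]
for y in(-.051,.051,0): 
    q=proj(im,p+R@[0,y,0]); a.append(q)
q=proj(im,[*AX,.064]); print(a,q)
x0,y0=int(q[0])-70,int(q[1])-75; c=im['pixels'][y0:y0+120,x0:x0+160]; c=cv2.resize(c,None,fx=5,fy=5,interpolation=cv2.INTER_CUBIC)[:,:,::-1].copy()
for q in a: cv2.circle(c,tuple(((q-[x0,y0])*5).astype(int).tolist()),5,(0,0,255),1)
cv2.imwrite('pics/s2.png',c)
E
```

```text
[array([353.08985535, 236.02481866]), array([381.21035826, 237.23919673]), array([367.14563049, 236.63161041])] [368.61372064 256.92815277]
```

View pics/s2.png

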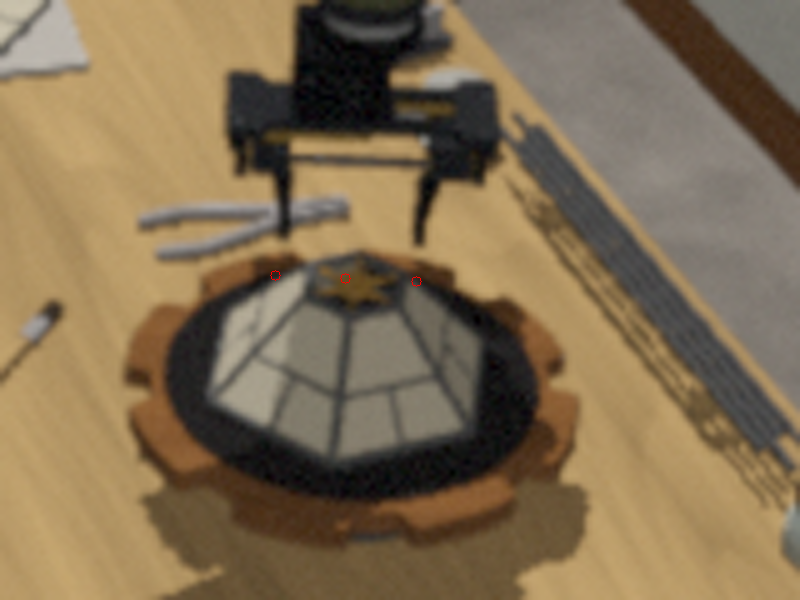

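The side view shows fingertips at crop (283,235) and (420,240), about 8 px above where the reported pose should put them (red rings at y≈278). So either the reported pose is off or the open fingers are shorter. I'll test the pose with the wrist camera on the rim.

```bash
python3 - <<'E'
from h import *
s=ctrl.get_state(); im=get_image('wrist'); R=np.eye(4); R[:3,:3]=Ro.from_rotvec(s['tool_rot']).as_matrix(); R[:3,3]=s['position']; im['T']=R@im['T_tool_cam']
import pickle; pickle.dump(im,open('w2.pkl','wb'))
print('cam',im['T'][:3,3].round(3), im['T_tool_cam'].round(3).tolist())
c=im['pixels'][:,:,::-1].copy()
for r in (.137,.155):
  for t in np.radians(np.arange(30,120,3)):
    q=proj(im,[AX[0]+r*np.cos(t),AX[1]+r*np.sin(t),.064]); cv2.circle(c,tuple(q.astype(int).tolist()),2,(255,0,0),-1)
for y in(-.051,.051): cv2.circle(c,tuple(proj(im,R[:3,:3]@[0,y,0]+R[:3,3]).astype(int).tolist()),6,(0,0,255),2)
cv2.imwrite('pics/w3.png',c)
E
```

```text
cam [0.684 0.147 0.243] [[-0.001, -0.962, -0.272, 0.075], [1.0, -0.001, -0.0, -0.0], [0.0, -0.272, 0.962, -0.199], [0.0, 0.0, 0.0, 1.0]]
```

View pics/w3.png

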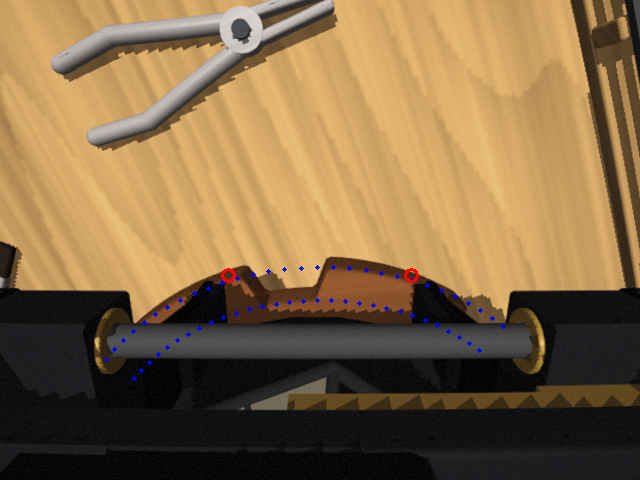

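The rim lines up with the reported pose to about 4 mm, so the pose holds. The open fingertips at (217,284) and (423,288) appear about 30 mm short of the nominal TCP, so they hovered above the rim. I'll go back to 52.3° and descend about 25 mm more; the nominal TCP stays at z≈0.019, above the bench.

```bash
python3 -m crank '[[[0,2.9,0,0.02,-1],[-0.1,5.76,0,0.04,-1],[-0.1,5.76,0,0.04,-1],[-0.1,5.76,0,0.04,-1],[-0.1,5.76,0,0.04,-1],[-0.1,5.76,0,0.04,-1],[-0.1,5.76,0,0.04,-1],[0,2.9,0,0.02,-1],[0,0,0,0,-1],[0,0,0,0,-1]]]'
python3 - <<'E'
from h import *
togo(52.3,.145,.019)
E
```

```text
time: 8.22
position: [0.6918, 0.0576, 0.0439]
tool_rot: [2.82, 1.385, -0.0]
ft_force: [-0.8, 0.4, -0.5]
grip_width: 0.996
grip_force: 0.0
t 8.22 pos [0.6918 0.0576 0.0439] tilt [-0. -0. -1.] xaz 52.31 | r,phi 0.1434 52.57 F [-0.8  0.4 -0.5]
shift mm [ 1.7  0.7 24.9] turn 0.0 grip 0.9955603330743368 q7 -0.6
```

```bash
python3 -m crank '[[[1.5,0.7,4,0,-1],[0,0,4,0,-1],[0,0,4,0,-1],[0,0,0,0,-1],[0,0,0,0,-1]]]'
python3 -m crank '[[[0,0,4,0,-1],[0,0,4,0,-1],[0,0,4,0,-1],[0,0,2,0,-1],[0,0,0,0,-1],[0,0,0,0,-1]]]'
python3 - <<'E'
from h import *
togo(52.3,.145,.019)
im=get_image('side'); c=im['pixels'][180:300,298:458]; s=cv2.resize(c,(400,300),interpolation=cv2.INTER_CUBIC)
w=cv2.resize(get_image('wrist')['pixels'],(400,300)); cv2.imwrite('pics/sw4.png',np.hstack([s,w])[:,:,::-1])
E
```

```text
time: 8.63
position: [0.6928, 0.0587, 0.0315]
tool_rot: [-2.819, -1.385, 0.001]
ft_force: [0.3, 0.3, 0.0]
grip_width: 1.0
grip_force: 0.0
time: 9.13
position: [0.6932, 0.0585, 0.0178]
tool_rot: [-2.82, -1.384, 0.001]
ft_force: [0.1, 0.5, 0.2]
grip_width: 1.0
grip_force: 0.0
t 9.13 pos [0.6932 0.0585 0.0178] tilt [-0. -0. -1.] xaz 52.3 | r,phi 0.1449 52.37 F [0.1 0.5 0.2]
shift mm [ 0.1  0.2 -1.2] turn -0.0 grip 0.9998967871896759 q7 -0.59
```

View pics/sw4.png

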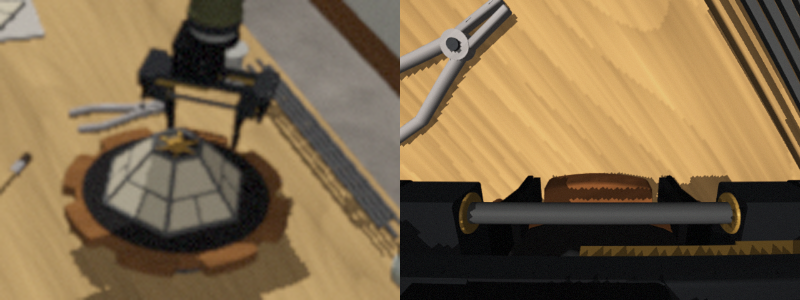

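The wrist view now shows the tooth (545–660) snugly between the fingers. Test sweep of 16°, then measure the wheel.

```bash
cat >> h.py <<'E'
def wheel(lo=-130,hi=30):
    im=get_image('top'); p=im['pixels'].astype(int); ph=np.radians(np.arange(lo,hi,.5)); out=[]
    best=[]
    for r in (.143,.147,.150):
        v=np.array([p[tuple(np.round(proj(im,[AX[0]+r*np.cos(t),AX[1]+r*np.sin(t),.064])[::-1]).astype(int))] for t in ph])
        w=v[:,1]/np.maximum(v[:,0],1)<.735
        sc=[(w==(np.abs((np.degrees(ph)-f+22.5)%45-22.5)>7)).mean() for f in np.arange(0,45,.5)]
        best.append((np.argmax(sc)*.5,round(max(sc),2)))
    print('notch phase mod45, score',best); return im
E
python3 -m crank '[[[0,-1.4,0,-0.01,-1],[0,-2.9,0,-0.02,-1],[-0.1,-4.3,0,-0.03,-1],[-0.12,-5.76,0,-0.04,-1],[-0.12,-5.76,0,-0.04,-1],[-0.12,-5.76,0,-0.04,-1],[-0.12,-5.76,0,-0.04,-1],[-0.1,-4.3,0,-0.03,-1],[0,-2.9,0,-0.02,-1],[0,-1.4,0,-0.01,-1]]]'
python3 -c "
from h import *
togo(52.3+16.04,.145,.018); wheel()"
```

```text
time: 10.07
position: [0.6583, 0.079, 0.0183]
tool_rot: [-2.597, -1.767, -0.001]
ft_force: [1.5, -0.8, -0.0]
grip_width: 1.002
grip_force: 0.5
t 10.07 pos [0.6583 0.079  0.0183] tilt [ 0.001  0.001 -1.   ] xaz 68.46 | r,phi 0.1454 68.36 F [ 1.5 -0.8 -0. ]
shift mm [-0.4  0.   0.3] turn 0.002 grip 1.0023314336538636 q7 -0.38
notch phase mod45, score [(np.float64(42.5), np.float64(0.98)), (np.float64(43.0), np.float64(0.99)), (np.float64(43.0), np.float64(0.98))]
```

```bash
python3 -m crank '[[[0,-2.9,0,-0.02,-1],[-0.12,-5.8,0,-0.04,-1],[-0.12,-5.8,0,-0.04,-1],[-0.12,-5.8,0,-0.04,-1],[-0.12,-5.8,0,-0.04,-1],[-0.12,-5.8,0,-0.04,-1],[-0.12,-5.8,0,-0.04,-1],[-0.12,-5.8,0,-0.04,-1],[-0.12,-5.8,0,-0.04,-1],[-0.12,-5.8,0,-0.04,-1]]]'
python3 -c "
from h import *
togo(90.3,.145,.018)"
python3 -m crank '[[[-0.12,-5.8,0,-0.04,-1],[-0.12,-5.8,0,-0.04,-1],[-0.12,-5.8,0,-0.04,-1],[-0.12,-5.8,0,-0.04,-1],[-0.12,-5.8,0,-0.04,-1],[-0.12,-5.8,0,-0.04,-1],[-0.12,-5.8,0,-0.04,-1],[-0.12,-5.8,0,-0.04,-1],[-0.12,-5.8,0,-0.04,-1],[0,-2.9,0,-0.02,-1]]]'
python3 -c "
from h import *
togo(112,.145,.018); wheel(-130,45)"
```

```text
time: 10.95
position: [0.6049, 0.0894, 0.0183]
tool_rot: [2.216, 2.227, 0.002]
ft_force: [1.2, 0.7, 0.1]
grip_width: 1.002
grip_force: 0.7
t 10.95 pos [0.6049 0.0894 0.0183] tilt [ 0.001  0.001 -1.   ] xaz 90.29 | r,phi 0.1456 89.93 F [1.2 0.7 0.1]
shift mm [-0.6 -0.9  0.3] turn -0.0 grip 1.002119966422277 q7 -0.07
time: 11.78
position: [0.5503, 0.0784, 0.0182]
tool_rot: [-1.756, -2.605, -0.0]
ft_force: [0.9, 0.5, 0.3]
grip_width: 0.998
grip_force: 0.6
t 11.78 pos [0.5503 0.0784 0.0182] tilt [-0.  0. -1.] xaz 112.02 | r,phi 0.1451 111.99 F [0.9 0.5 0.3]
shift mm [-0.1 -0.   0.2] turn 0.0 grip 0.9982188113353136 q7 0.27
notch phase mod45, score [(np.float64(42.0), np.float64(0.97)), (np.float64(42.0), np.float64(0.99)), (np.float64(42.0), np.float64(0.98))]
```

Tracking matches (the wheel has turned 57.6° so far). Now the rest.

```bash
python3 -m crank '[[[0,-2.9,0,-0.02,-1],[-0.12,-5.8,0,-0.04,-1],[-0.12,-5.8,0,-0.04,-1],[-0.12,-5.8,0,-0.04,-1],[-0.12,-5.8,0,-0.04,-1],[-0.12,-5.8,0,-0.04,-1],[-0.12,-5.8,0,-0.04,-1],[-0.12,-5.8,0,-0.04,-1],[-0.12,-5.8,0,-0.04,-1],[-0.12,-5.8,0,-0.04,-1]]]'
python3 -m crank '[[[-0.12,-5.8,0,-0.04,-1],[-0.12,-5.8,0,-0.04,-1],[-0.12,-5.8,0,-0.04,-1],[-0.12,-5.8,0,-0.04,-1],[-0.12,-5.8,0,-0.04,-1],[-0.12,-5.8,0,-0.04,-1],[-0.12,-5.8,0,-0.04,-1],[-0.12,-5.8,0,-0.04,-1],[-0.12,-5.8,0,-0.04,-1],[0,-2.9,0,-0.02,-1]]]'
python3 -c "
from h import *
togo(155.5,.145,.018); wheel(-100,60)"
```

```text
time: 12.67
position: [0.5047, 0.049, 0.0181]
tool_rot: [-1.232, -2.89, -0.001]
ft_force: [0.7, 2.7, 0.2]
grip_width: 1.002
grip_force: 0.7
time: 13.5
position: [0.4725, 0.0034, 0.018]
tool_rot: [-0.666, -3.069, 0.0]
ft_force: [-0.0, 1.5, -0.2]
grip_width: 1.002
grip_force: 0.6
t 13.5 pos [0.4725 0.0034 0.018 ] tilt [-0.001  0.    -1.   ] xaz 155.51 | r,phi 0.145 155.73 F [-0.   1.5 -0.2]
shift mm [-0.   0.6 -0. ] turn 0.0 grip 1.0017056019926822 q7 1.11
notch phase mod45, score [(np.float64(41.5), np.float64(0.99)), (np.float64(41.5), np.float64(0.99)), (np.float64(41.0), np.float64(0.97))]
```

```bash
python3 -m crank '[[[0,-2.9,0,-0.02,-1],[-0.12,-5.8,0,-0.04,-1],[-0.12,-5.8,0,-0.04,-1],[-0.12,-5.8,0,-0.04,-1],[-0.12,-5.8,0,-0.04,-1],[-0.12,-5.8,0,-0.04,-1],[-0.12,-5.8,0,-0.04,-1],[-0.12,-5.8,0,-0.04,-1],[-0.12,-5.8,0,-0.04,-1],[-0.12,-5.8,0,-0.04,-1]]]'
python3 -c "
from h import *
togo(177.3,.145,.018)"
python3 -m crank '[[[-0.12,-5.8,0,-0.04,-1],[-0.12,-5.8,0,-0.04,-1],[-0.12,-5.8,0,-0.04,-1],[-0.12,-5.8,0,-0.04,-1],[-0.12,-5.8,0,-0.04,-1],[-0.12,-5.8,0,-0.04,-1],[-0.12,-5.8,0,-0.04,-1],[-0.12,-5.8,0,-0.04,-1],[-0.12,-5.8,0,-0.04,-1],[-0.1,-4.4,0,-0.03,-1]]]'
python3 -m crank '[[[0,-2.9,0,-0.02,-1],[0,-1.9,0,-0.013,-1],[0,0,0,0,-1],[0,0,0,0,-1]]]'
python3 -c "
from h import *
togo(202.3,.145,.018); wheel(-60,90)"
```

```text
time: 14.38
position: [0.4602, -0.0493, 0.0181]
tool_rot: [0.073, 3.141, 0.0]
ft_force: [0.7, 1.4, 0.7]
grip_width: 0.998
grip_force: 0.5
t 14.38 pos [ 0.4602 -0.0493  0.0181] tilt [ 0.  0. -1.] xaz 177.34 | r,phi 0.1447 177.28 F [0.7 1.4 0.7]
shift mm [ 0.3 -0.   0.1] turn 0.001 grip 0.9979821487084463 q7 1.6
time: 15.22
position: [0.4687, -0.1053, 0.0182]
tool_rot: [-0.536, 3.095, -0.0]
ft_force: [0.8, 0.5, -0.5]
grip_width: 1.0
grip_force: 0.4
time: 15.55
position: [0.47, -0.1096, 0.018]
tool_rot: [0.584, -3.087, 0.0]
ft_force: [-0.1, -0.5, 0.6]
grip_width: 0.997
grip_force: 0.0
t 15.55 pos [ 0.47   -0.1096  0.018 ] tilt [-0. -0. -1.] xaz -158.58 | r,phi 0.1449 -158.38 F [-0.1 -0.5  0.6]
shift mm [ 0.1 -1.7  0. ] turn -0.015 grip 0.9972900736960943 q7 2.16
notch phase mod45, score [(np.float64(43.0), np.float64(0.97)), (np.float64(43.5), np.float64(0.98)), (np.float64(43.0), np.float64(0.98))]
```

Wheel is at about 178.2° of the wanted 178.1°. Backing off to mid-slack, lifting, and moving aside.

```bash
python3 -m crank '[[[0.5,1.5,0,0,-1],[0,1,0,0,-1],[0,0,-3,0,-1],[0,0,-12,0,-1],[0,0,-20,0,-1],[0,0,-25,0,-1],[0,0,-30,0,-1],[0,0,-30,0,-1],[0,0,-30,0,-1],[0,0,-20,0,-1]]]'
python3 -m crank '[[[0,0,-20,0,-1],[-9,23,0,0,-1],[-9,23,0,0,-1],[-9,23,0,0,-1],[-9,23,0,0,-1],[-9,23,0,0,-1],[-9,23,0,0,-1],[-9,23,0,0,-1],[-9,23,0,0,-1],[-9,23,0,0,-1]]]'
python3 -m crank '[[[-9,23,0,0,-1],[-9,23,0,0,-1],[-9,23,0,0,-1],[-9,23,0,0,-1],[-9,23,0,0,-1],[-9,23,0,0,-1],[-5,12,0,0,-1],[0,0,0,0,-1],[0,0,0,0,-1],[0,0,0,0,-1]]]'
python3 - <<'E'
from h import *
togo(0); im=wheel(-60,90); c=im['pixels'][110:245,285:420]; cv2.imwrite('pics/t5.png',cv2.resize(c,None,fx=4.4,fy=4.4,interpolation=cv2.INTER_CUBIC)[:,:,::-1]); import pickle; pickle.dump(im,open('t5.pkl','wb'))
im=get_image('top')
E
```

```text
time: 16.43
position: [0.4696, -0.1075, 0.1915]
tool_rot: [-0.584, 3.083, -0.001]
ft_force: [0.6, 0.6, 0.6]
grip_width: 1.001
grip_force: 0.0
time: 17.27
position: [0.4681, 0.1161, 0.2084]
tool_rot: [-0.584, 3.086, 0.0]
ft_force: [0.2, -0.3, 0.6]
grip_width: 1.0
grip_force: 0.0
time: 18.1
position: [0.4689, 0.2743, 0.2081]
tool_rot: [-0.581, 3.087, -0.002]
ft_force: [0.6, 0.2, -0.0]
grip_width: 1.001
grip_force: 0.0
t 18.1 pos [0.4689 0.2743 0.2081] tilt [ 0.    -0.001 -1.   ] xaz -158.67 | r,phi 0.3573 112.33 F [ 0.6  0.2 -0. ]
shift mm [-1.395e+02 -4.092e+02  4.000e-01] turn -2.769 grip 1.0008363823220534 q7 1.36
notch phase mod45, score [(np.float64(43.0), np.float64(0.97)), (np.float64(43.5), np.float64(0.98)), (np.float64(43.0), np.float64(0.97))]
```

View pics/t5.png

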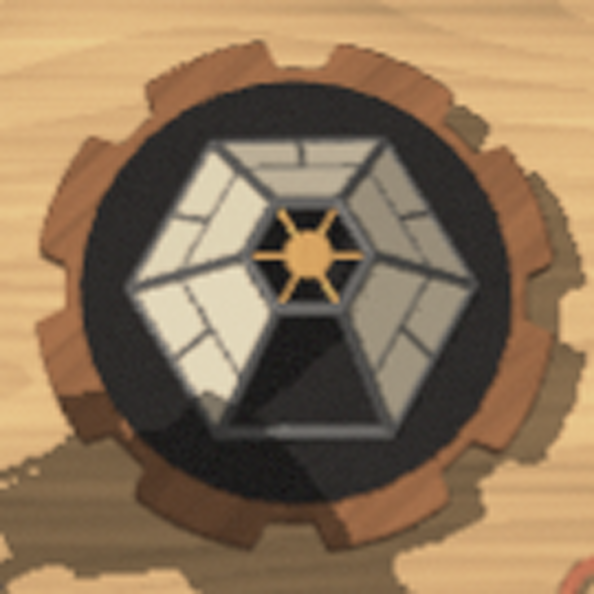

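The crop shows the open bay pointing straight down in the picture, which is the front. Its bottom bar is level from (215,433) to (393,433), and the frame is still central at about (303,286).

```bash
python3 -c "
from bench import job; print(job.close_job())"
```

```text
the job is handed in; nothing more can be done
None
```

I turned the wheel about 149° counter-clockwise. In the last top view the lamp frame's open bay faces the front squarely, to within about a degree, the frame still stands central, the arm is clear with no contact force, and the job is handed in (no verdict was returned).

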